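# Sort the print-table handful into its holders

## Robot

A 7-joint arm with a two-finger parallel gripper is mounted at the origin on the work surface; the furniture and walls round the work are solid. World frame = base frame: x ahead of the robot, y to its left, z up, the work surface at z = 0. Lengths are in m, angles in rad, forces in N, time in s.
With the tool pointing down it reaches from about 0.35 to 0.9 m from the base axis. Payload 19.9 kg.
Tool frame: the origin (TCP) lies midway between the tips of the shut fingers; the grasp point (between the pads) lies 19 mm behind it; z points along the fingers, y is the line along which they close (so a half turn about z gives the same grasp; the last joint's range is limited). The gripper opens to 94 mm and grips with 3 to 60 N. Pads are 16 mm wide; open, the fingers measure 119 mm over their backs; the gripper's body (75 mm by 177 mm) begins 78 mm behind the grasp point.
Start: joints at [-1.298, 0.417, -0.01, 1.614, 0.005, 1.111, -0.053], TCP at [0.193, 0.594, 0.176] pointing down, gripper open.
Joint ranges: [-2.81, 2.81], [-0.39, 2.02], [-1.27, 1.25], [0.06, 2.57], [-1.19, 4.33], [0.19, 2], [-2.82, 2.82]. Speed limits (rad/s): [1.89, 1.89, 2.39, 2.39, 3.01, 3.01, 3.01].

## Interface

Orientations are given as a unit quaternion [x, y, z, w].
In Python, from bench import ctrl gives the robot as it stands.
- The arm moves only by the tool jog_arm, never from a script. Its argument "rows" is text: rows parted by semicolons, each of 6 numbers parted by spaces: the shift along the world's x, y, z in units of 20 mm (1.0 is 20 mm), then the turn, a rotation vector about the world's x, y, z in units of 0.5 rad (1.0 is 0.5 rad). A call has exactly 10 rows; each row shifts and turns the commanded pose from where the row before left it; what a row does not reach is not made up. A row lasts 1/12 s, in which the tool goes at most 41.7 mm and 7.16 degrees, less where a joint would pass 70% of its speed; a pose out of reach is approached as far as the arm can. A call with a number of a shift or a turn outside -1 to 1 is refused whole. A call with a gripper value outside its range is refused whole. "fingers" is the opening, from -1 (shut) to 1 (fully open), set as the call begins (left out, the last holds). The fingers move at their own pace and stop on an object; the grip force is fixed at half the most. Time passes only in rows, so rows that do not move let the fingers close, or fill a call up. It gives the time, the measured TCP pose, the force, the opening and the grip force at its end, in the units of the state.
- ctrl.get_state(): the state, without advancing time (a new reading comes with each control period).
- ctrl.grab_frame(name): name is "side" or "top"; returns (picture, depth): 384x512x3 uint8, blue, green, red; 384x512 float32, m along the optical axis (not along the pixel's ray), 0 where there is no reading.
- ctrl.calibration(name): a dict with "mtx" (3x3 intrinsics, pixels), "k1" (the pictures are not rectified: a ray, as slopes to the right and down, at radius r is drawn at 1 + k1 r^2 times it, then the intrinsics apply), "pose" (4x4, takes a point from camera to world coordinates). Camera axes: x right, y up, looking along -z (the intrinsics and any distortion apply to the point x, -y, -z); pixel columns grow to the right and rows downward; lengths in m; the calibration is good to about 2 mm. A picture is of the moment at which its call begins. calibration takes no time and is no camera call.
- ctrl.close_job(): hands the job in; it is judged then, once.
The state is a dict: "time_s": time; "q": joint angles; "joint_vel": joint speeds; "tau": joint torques, N m; "tool_pos": TCP position; "ee_rot": TCP orientation; "ft_force": force on the tool from outside, world axes, zero at the start; "ft_torque": the same for the moment, N m; "opening": opening from 0.0 (shut) to 1.0 (fully open); "grasp_force": force on a finger pad.
Only numpy, scipy, OpenCV 4.12 (cv2) and the standard library are available. Lean on these libraries where they do the work, as an engineer would, in place of code of your own. Each camera call takes 0.05 s, during which the arm holds its last target. There are 200 camera calls.

## Task

Put four of the things lying to the right of the paint box away in the wooden holders to its left, each where it belongs: the capped felt pen in the narrow groove of the pen rest and the glue stick in its wide groove, each lying across both bars and centred along the groove; the ink bottle upright in the deep square stand; and the hand stamp on its face, flat on the floor of the low oblong tray with its long side along the tray's. Leave all four released and at rest.

Things in the scene. Friction and masses are not known exactly. Their poses are not given: they have to be found in the camera images.
- marker_center (a point): Capped felt pen lying on the table, a straight stick 139 mm long, 16 mm wide and 16 mm high. The point is its centre, 8 mm above its underside; its y axis runs along the pen, z up.
- glue_center (a point): Glue stick lying on the table, a thick short stick 96 mm long, 24 mm wide and 24 mm high. The point is its centre, 12 mm above its underside; its y axis runs along the stick, z up.
- ink_center (a point): Ink bottle standing upright, dark round body 43 mm in diameter up to 66 mm above its foot, white cap 30 mm in diameter above that, 92 mm high in all. The point is on its axis, half-way up, 46 mm above its foot; z up.
- stamp_center (a point): Wooden hand stamp standing on its face: an oblong foot 30 mm (x) by 42 mm (y), 18 mm high, with a round knob about 23 mm in diameter above it, 60 mm high in all. The point is on its axis, half-way up, 30 mm above its underside; z up.
- narrow_groove (a point): Pen rest, fixed: wooden board 130 (x) x 80 (y) x 6 mm with two bars 10 mm thick, 30 mm to either side of its middle along y, open between. Notches in both bars form two grooves along y. This one is 32 mm wide, teeth 12 mm high. Point: mid-groove, half-way between the bars, where a stick rests, 20 mm above the table; x across, z up. The wide groove is 64 mm away at +x.
- wide_groove (a point): The wide groove of the same pen rest, 50 mm wide, teeth 12 mm high, parallel to the narrow one. Point: mid-groove, half-way between the bars, at the height where a stick rests, 20 mm above the table; y along the groove, x across it, z up. Between the things and the holders stands the paint box, its open lid a wall 250 mm high.
- ink_stand_floor (a point): Deep square wooden ink stand, fixed: an open box 80 by 80 mm outside, 64 by 64 mm inside, walls 30 mm high above the table, cork floor. The point is the centre of its inner floor, 6 mm above the table; x and y along its sides, z up.
- stamp_tray_floor (a point): Low oblong wooden stamp tray, fixed: 64 mm (x) by 76 mm (y) outside, 52 mm (x) by 64 mm (y) inside, walls 16 mm high above the table, grey felt floor. The point is the centre of its inner floor, 5 mm above the table; its y axis is its long side, z up.
Things that resemble listed ones, but are neither listed nor needed, are in the scene too. Of the things that look like the part that bears stamp_center, the smaller one is meant.

How it is judged:
At the end, for the whole second after the job is handed in: Pen in the narrow groove (12 mm across, 25 along), glue stick in the wide one (16, 16), in line within 0.3 rad; ink bottle in the square stand (16 mm), stamp in the oblong tray (17 mm, long sides within 0.5 rad), upright within 0.15 rad; all within 6 mm of the floor height, at rest (x of marker_center in the frame of narrow_groove between -0.012 and 0.012 m and y of marker_center in the frame of narrow_groove between -0.025 and 0.025 m and z of marker_center in the frame of narrow_groove between 0.002 and 0.014 m and angle between the y axis of marker_center and the y axis of narrow_groove, either way round below 0.3 rad and x of glue_center in the frame of wide_groove between -0.016 and 0.016 m and y of glue_center in the frame of wide_groove between -0.016 and 0.016 m and z of glue_center in the frame of wide_groove between 0.006 and 0.018 m and angle between the y axis of glue_center and the y axis of wide_groove, either way round below 0.3 rad and horizontal distance between ink_center and ink_stand_floor below 0.016 m and z of ink_center in the frame of ink_stand_floor between 0.04 and 0.052 m and angle between each of ink_center, stamp_center's own z axis and vertical below 0.15 rad and horizontal distance between stamp_center and stamp_tray_floor below 0.017 m and z of stamp_center in the frame of stamp_tray_floor between 0.024 and 0.036 m and angle between the y axis of stamp_center and the y axis of stamp_tray_floor, either way round below 0.5 rad and linear speed of each of marker, glue, ink, stamp below 0.02 m/s); the robot touches nothing.
It also fails if it takes over 128 s, if anything falls off the work surface, if the arm or the gripper's body presses on something with over 40 N, if the wrist force passes 120 N, or if a joint passes its speed limit or range.

## Working session

There is one attempt and no reset: what is moved stays moved. The work goes in short steps, Python scripts to look and compute and a tool call to move; the robot and the scene stay as the last step left them, time stands still between calls to the robot, and variables do not carry over. Pictures are saved under pics/ and viewed, at most 14 in all, crops included, and the job is handed in when it is done.

Besides the shell and the picture viewer there is one more tool, called after "Request:" as name(argument=value, ...), one argument or row to a line, values as JSON. jog_arm: Moves the arm, as the interface text tells. Its arguments: {"type":"object","properties":{"rows":{"type":"string"},"fingers":{"type":"number"}},"required":["rows"]}

```bash
mkdir -p pics
cat > h.py <<'E'
import numpy as np,cv2
from bench import ctrl
def grab(n,f):
    im,d=ctrl.grab_frame(n); cv2.imwrite('pics/'+f+'.png',im); np.savez('pics/'+f+'.npz',d=d,im=im); return im,d
def world(n,d):
    c=ctrl.calibration(n);K=np.array(c['mtx'],float);T=np.array(c['pose'])
    h,w=d.shape;v,u=np.mgrid[:h,:w]
    a=(u-K[0,2])/K[0,0];b=(v-K[1,2])/K[1,1]
    x,y=a.copy(),b.copy()
    for _ in range(8):
        s=1+c['k1']*(x*x+y*y);x,y=a/s,b/s
    P=np.stack([x*d,-y*d,-d],-1)
    W=P@T[:3,:3].T+T[:3,3]; W[d==0]=np.nan
    return W
E
python3 - <<'E'
from h import *
for n in('top','side'):
    im,d=grab(n,n+'0'); c=ctrl.calibration(n); print(n,c['k1'],np.round(c['pose'],3).tolist())
s=ctrl.get_state();print({k:np.round(v,3) for k,v in s.items()})
E
```

```text
top 0.039001821234090954 [[0.008, 0.995, -0.096, 0.261], [-1.0, 0.007, -0.008, 0.054], [-0.007, 0.096, 0.995, 1.139], [0.0, 0.0, 0.0, 1.0]]
side -0.11865900655560228 [[-0.86, -0.337, 0.382, 1.043], [0.509, -0.545, 0.666, 1.219], [-0.017, 0.768, 0.641, 1.154], [0.0, 0.0, 0.0, 1.0]]
{'time_s': np.float64(0.1), 'q': array([-1.298,  0.418, -0.01 ,  1.614,  0.005,  1.111, -0.053]), 'joint_vel': array([-0.002, -0.003, -0.   , -0.002,  0.001,  0.001,  0.002]), 'tau': array([ 2.0000e-03, -8.5258e+01,  6.4000e-01, -4.2670e+01, -4.9000e-02,
        1.6000e-02,  0.0000e+00]), 'tool_pos': array([0.193, 0.594, 0.176]), 'ee_rot': array([ 0.156,  0.988, -0.001, -0.   ]), 'ft_force': array([ 0.009,  0.435, -0.224]), 'ft_torque': array([-0.043,  0.005, -0.062]), 'grasp_force': np.float64(0.0), 'opening': np.float64(1.004)}
```

View pics/top0.png

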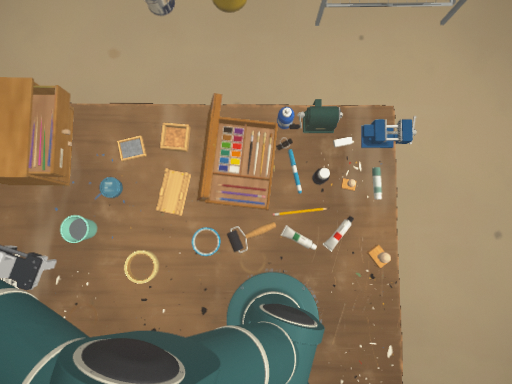

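View pics/side0.png

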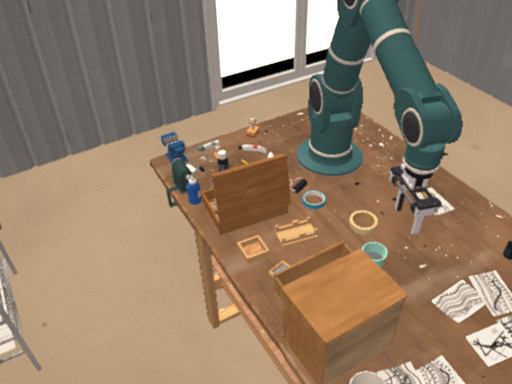

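The top view shows the pen at about (295,170), ink bottle (322,175), small stamp (349,184), large stamp (380,257) and glue stick (377,182). The pen rest is at (174,191), ink stand (175,136), tray (131,147), and the lid wall runs along column ~212. Next I'll enlarge and measure.

Run:
```python
from h import *
z=np.load('pics/top0.npz');im,d=z['im'],z['d'];W=world('top',d)
a=cv2.resize(im[95:275,265:405],None,fx=3.2,fy=3.2,interpolation=cv2.INTER_CUBIC)
b=cv2.resize(im[115:225,105:210],None,fx=3.2,fy=3.2,interpolation=cv2.INTER_CUBIC)
o=np.zeros((max(a.shape[0],b.shape[0]),a.shape[1]+b.shape[1],3),np.uint8);o[:a.shape[0],:a.shape[1]]=a;o[:b.shape[0],a.shape[1]:]=b
cv2.imwrite('pics/crop0.png',o);print(o.shape)
def comp(name,r0,r1,c0,c1,zl,zh):
    S=W[r0:r1,c0:c1];m=((S[...,2]>zl)&(S[...,2]<zh)).astype(np.uint8)
    n,l,st,ce=cv2.connectedComponentsWithStats(m)
    for i in range(1,n):
        if st[i,4]<15: continue
        p=S[l==i];(cx,cy),(w,h),an=cv2.minAreaRect((p[:,:2]*1000).astype(np.float32))
        q=p[:,:2]-p[:,:2].mean(0);e,v=np.linalg.eigh(q.T@q)
        print(name,st[i].tolist(),'rect',np.round([cx,cy,w,h,an],1),'mean',np.round(p.mean(0),3),'zmax',round(p[:,2].max(),3),'major deg',round(np.degrees(np.arctan2(v[1,1],v[0,1])),1))
comp('pen',140,198,283,306,.006,.05)
comp('ink',155,195,306,335,.02,.15)
comp('stamp',170,198,336,362,.008,.1)
comp('glue',155,208,363,390,.006,.06)
comp('rest',160,222,150,196,.005,.06)
comp('inkst',115,158,155,195,.018,.06)
comp('tray',128,166,112,151,.008,.06)
comp('bigstamp',240,275,362,396,.008,.1)
comp('lid',85,215,195,285,.1,.4)
comp('box',85,215,195,285,.015,.1)
comp('table',220,240,330,340,-.02,.02)
comp('clamp etc',95,160,270,420,.02,.3)
```

```text
(576, 784, 3)
pen [0, 0, 10, 8, 48] rect [521.2 -44.   24.   30.6   4.4] mean [ 0.525 -0.042  0.014] zmax 0.03 major deg 124.2
pen [5, 9, 14, 44, 201] rect [439.2 -66.9 136.1  15.1  12.8] mean [ 0.44  -0.066  0.014] zmax 0.019 major deg -167.0
ink [7, 12, 17, 17, 213] rect [ 419.4 -138.2   41.6   37.1   45.1] mean [ 0.418 -0.136  0.071] zmax 0.097 major deg -139.2
stamp [5, 8, 15, 12, 149] rect [ 399.4 -226.2   41.4   30.4   79.3] mean [ 0.398 -0.222  0.032] zmax 0.063 major deg 59.4
glue [9, 12, 10, 32, 252] rect [ 403.3 -312.    94.6   25.     2.6] mean [ 0.404 -0.309  0.021] zmax 0.03 major deg -178.0
rest [5, 8, 36, 47, 1005] rect [374.9 305.6  88.2 134.4  81.4] mean [0.373 0.304 0.014] zmax 0.037 major deg 166.1
inkst [5, 7, 30, 29, 320] rect [540.6 301.7  83.6  80.   85.7] mean [0.54  0.301 0.029] zmax 0.035 major deg 89.2
tray [5, 7, 29, 26, 245] rect [506.6 436.8  65.1  75.6  14. ] mean [0.505 0.436 0.014] zmax 0.021 major deg 107.3
bigstamp [5, 5, 24, 23, 324] rect [ 184.1 -309.5   57.4   40.7   36.5] mean [ 0.186 -0.304  0.042] zmax 0.085 major deg -162.7
lid [3, 8, 25, 108
[... 351 characters left out ...]
 [5.184e+02 4.960e+01 2.220e+01 6.100e+00 3.000e-01] mean [0.519 0.049 0.017] zmax 0.021 major deg 170.5
box [53, 74, 3, 12, 17] rect [456.2  74.3   3.9  34.5  81.5] mean [0.458 0.074 0.017] zmax 0.021 major deg 171.9
box [35, 80, 9, 8, 48] rect [443.8 119.4  26.8  18.9  82.8] mean [0.443 0.119 0.018] zmax 0.022 major deg 72.5
table [0, 0, 10, 20, 141] rect [ 261.5 -185.6   28.3   59.    86.2] mean [ 0.268 -0.184  0.003] zmax 0.02 major deg 162.0
clamp etc [0, 11, 73, 54, 1326] rect [574.3 -72.7 119.4 239.2  28. ] mean [ 0.578 -0.096  0.081] zmax 0.13 major deg 99.4
clamp etc [92, 21, 55, 28, 1075] rect [ 547.2 -333.6   71.9  157.5    4.9] mean [ 0.546 -0.331  0.073] zmax 0.09 major deg 91.8
```

View pics/crop0.png

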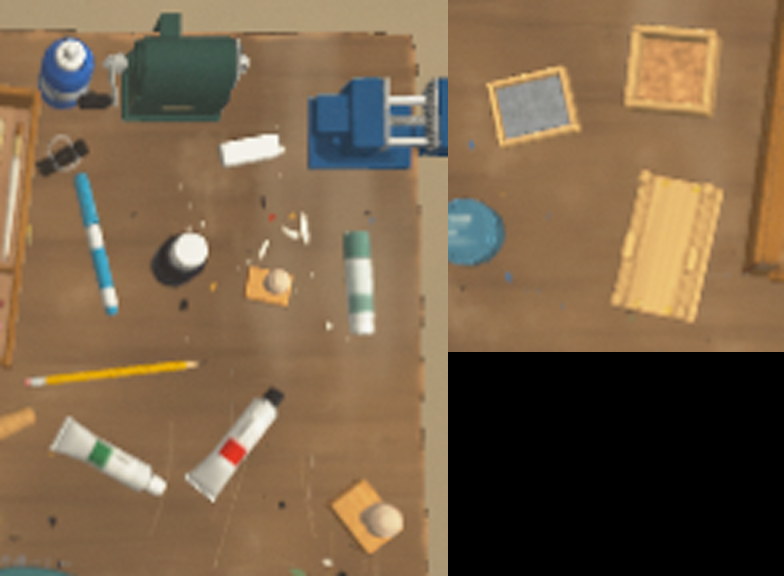

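The enlargement shows the pen lying blue/white, ink bottle with white cap, small stamp and glue stick on the right; grey-felt tray, cork stand and pen rest (grooves across its long side) on the left. I'll refine a few of these and find which groove is which.

Run:
```python
from h import *
W={n:world(n,np.load(f'pics/{n}0.npz')['d']).reshape(-1,3) for n in('top','side')}
def box(P,x0,x1,y0,y1,z0,z1):
    return P[(P[:,0]>x0)&(P[:,0]<x1)&(P[:,1]>y0)&(P[:,1]<y1)&(P[:,2]>z0)&(P[:,2]<z1)]
def rect(t,p):
    if len(p)<5: print(t,len(p));return
    r=cv2.minAreaRect((p[:,:2]*1000).astype(np.float32)); print(t,len(p),np.round(r[0]),np.round(r[1]),round(r[2]),'mean',np.round(p.mean(0),3))
for n in W:
    P=W[n];print(n)
    rect('cap',box(P,.37,.47,-.19,-.09,.088,.11))
    rect('knob',box(P,.36,.44,-.27,-.18,.05,.07))
    rect('foot',box(P,.36,.44,-.27,-.18,.012,.026))
    rect('rest',box(P,.28,.47,.23,.38,.005,.05))
    rect('inkst',box(P,.48,.6,.24,.36,.024,.04))
    rect('tray',box(P,.45,.56,.38,.49,.012,.03))
    rect('pen',box(P,.35,.515,-.1,-.03,.009,.03))
    rect('glue',box(P,.34,.47,-.34,-.28,.01,.04))
    p=box(P,.3,.7,.1,.3,.2,.27);print('lid y',np.round(np.percentile(p[:,1],[2,98]),3),'x',np.round(np.percentile(p[:,0],[1,99]),3))
    p=box(P,.3,.7,-.08,.1,.03,.08);print('box right y',np.round(np.percentile(p[:,1],[1]),3),p[:,2].max())
    p=box(P,.28,.47,.23,.38,.005,.05);a=np.radians(-12);c=np.array([.373,.304])
    u=(p[:,:2]-c)@[np.cos(a),np.sin(a)];v=(p[:,:2]-c)@[-np.sin(a),np.cos(a)]
    for s,m in(('+',(v>22)&(v<38)),('-',(v<-22)&(v>-38))):
        print(s,[(k,round(float(p[m&(abs(u*1000-k)<3),2].max())*1000) if (m&(abs(u*1000-k)<3)).any() else 0) for k in range(-66,70,6)])
```

```text
top
cap 90 [ 422. -141.] [29. 27.] 19 mean [ 0.422 -0.141  0.092]
knob 46 [ 400. -227.] [18. 21.] 2 mean [ 0.399 -0.226  0.057]
foot 92 [ 399. -226.] [41. 30.] 79 mean [ 0.397 -0.221  0.019]
rest 1066 [374. 305.] [188. 149.] 0 mean [0.373 0.304 0.013]
inkst 272 [541. 302.] [83. 80.] 86 mean [0.54  0.302 0.03 ]
tray 172 [507. 437.] [65. 76.] 14 mean [0.506 0.437 0.016]
pen 195 [444. -65.] [146.  23.] 18 mean [ 0.441 -0.065  0.015]
glue 249 [ 403. -312.] [95. 25.] 3 mean [ 0.404 -0.31   0.022]
lid y [0.143 0.186] x [0.339 0.592]
box right y [-0.053] 0.07981082656713578
+ [(-66, 0), (-60, 0), (-54, 0), (-48, 0), (-42, 0), (-36, 0), (-30, 0), (-24, 0), (-18, 0), (-12, 0), (-6, 0), (0, 0), (6, 0), (12, 0), (18, 0), (24, 0), (30, 0), (36, 0), (42, 0), (48, 0), (54, 0), (60, 0), (66, 0)]
- [(-66, 0), (-60, 0), (-54, 0), (-48, 0), (-42, 0), (-36, 0), (-30, 0), (-24, 0), (-18, 0), (-12, 0), (-6, 0), (0, 0), (6, 0), (12, 0), (18, 0), (24, 0), (30, 0), (36, 0), (42, 0), (48, 0), (54, 0), (60, 0), (66, 0)]
side
cap 28 [ 426. -140.] [30. 29.] 28 mean [ 0.424 -0.138  0.092]
knob 18 [ 406. -226.] [
[... 159 characters left out ...]
15]
inkst 202 [543. 302.] [86. 81.] 85 mean [0.544 0.304 0.028]
tray 49 [514. 410.] [68. 29.] 3 mean [0.511 0.408 0.015]
pen 0
glue 98 [ 406. -306.] [96. 28.] 4 mean [ 0.407 -0.308  0.019]
lid y [0.148 0.192] x [0.342 0.597]
box right y [-0.044] 0.0793049990272443
+ [(-66, 0), (-60, 0), (-54, 0), (-48, 0), (-42, 0), (-36, 0), (-30, 0), (-24, 0), (-18, 0), (-12, 0), (-6, 0), (0, 0), (6, 0), (12, 0), (18, 0), (24, 0), (30, 0), (36, 0), (42, 0), (48, 0), (54, 0), (60, 0), (66, 0)]
- [(-66, 0), (-60, 0), (-54, 0), (-48, 0), (-42, 0), (-36, 0), (-30, 0), (-24, 0), (-18, 0), (-12, 0), (-6, 0), (0, 0), (6, 0), (12, 0), (18, 0), (24, 0), (30, 0), (36, 0), (42, 0), (48, 0), (54, 0), (60, 0), (66, 0)]
```

Request:
jog_arm(
  rows="0 -1 1 0 0 -0.173;0 -1 1 0 0 -0.173;0 -1 1 0 0 -0.173;0 -1 1 0 0 -0.173;0 -1 1 0 0 -0.173;0 -1 1 0 0 -0.173;0 -1 1 0 0 -0.173;0 -1 1 0 0 -0.173;0 -1 0 0 0 -0.173;0 -1 0 0 0 -0.173",
  fingers=0,
)

```text
time_s: 0.93
tool_pos: [0.193, 0.3938, 0.3371]
ee_rot: [0.558, 0.83, 0.001, -0.0]
ft_force: [-0.1, 0.2, -0.1]
opening: 0.503
grasp_force: 0.0
```

Run:
```python
from h import *
W={n:world(n,np.load(f'pics/{n}0.npz')['d']).reshape(-1,3) for n in('top','side')}
def box(P,x0,x1,y0,y1,z0,z1):
    return P[(P[:,0]>x0)&(P[:,0]<x1)&(P[:,1]>y0)&(P[:,1]<y1)&(P[:,2]>z0)&(P[:,2]<z1)]
for n in W:
    P=W[n];p=box(P,.29,.46,.22,.39,.007,.05);a=np.radians(-12);c=np.array([.373,.304])
    u=(p[:,:2]-c)@[np.cos(a),np.sin(a)]*1000;v=(p[:,:2]-c)@[-np.sin(a),np.cos(a)]*1000
    q=p[(abs(u)<75)&(abs(v)<50)]
    r=cv2.minAreaRect((q[:,:2]*1000).astype(np.float32));print(n,np.round(r[0]),np.round(r[1]),round(r[2],1))
    for s,m in(('+',(v>20)&(v<40)),('-',(v<-20)&(v>-40))):
        print(s,[(k,round(float(p[m&(abs(u-k)<3),2].max())*1000) if (m&(abs(u-k)<3)).any() else 0) for k in range(-72,75,6)])
    p=box(P,.38,.5,-.05,.05,.01,.08);print('box right',[(k,np.round(p[abs(p[:,0]-k)<.012,1].min(),3)) for k in(.4,.44,.48)],p[:,2].max())
s=ctrl.get_state();print(s['tool_pos'],s['ee_rot'],s['q'],s['opening'])
```

```text
top [374. 304.] [ 80. 131.] 77.4
+ [(-72, 0), (-66, 33), (-60, 35), (-54, 35), (-48, 24), (-42, 23), (-36, 24), (-30, 24), (-24, 24), (-18, 36), (-12, 35), (-6, 37), (0, 35), (6, 23), (12, 25), (18, 24), (24, 26), (30, 23), (36, 22), (42, 23), (48, 24), (54, 33), (60, 35), (66, 34), (72, 0)]
- [(-72, 0), (-66, 22), (-60, 35), (-54, 35), (-48, 24), (-42, 22), (-36, 25), (-30, 25), (-24, 23), (-18, 36), (-12, 34), (-6, 33), (0, 37), (6, 26), (12, 23), (18, 23), (24, 25), (30, 26), (36, 23), (42, 23), (48, 25), (54, 32), (60, 36), (66, 35), (72, 0)]
box right [(0.4, np.float64(0.008)), (0.44, np.float64(-0.002)), (0.48, np.float64(-0.049))] 0.05835967396173336
side [373. 304.] [ 94. 140.] 75.9
+ [(-72, 0), (-66, 30), (-60, 33), (-54, 37), (-48, 21), (-42, 20), (-36, 22), (-30, 25), (-24, 23), (-18, 31), (-12, 33), (-6, 34), (0, 36), (6, 31), (12, 22), (18, 24), (24, 21), (30, 21), (36, 22), (42, 22), (48, 21), (54, 33), (60, 31), (66, 32), (72, 0)]
- [(-72, 0), (-66, 0), (-60, 31), (-54, 34), (-48, 19), (-42, 22), (-36, 22), (-30, 21), (-24, 21), (-18, 31), (-12, 32), (-6, 35), (0, 32), (6, 36), (12, 25), (18, 21), (24, 21), (30, 21), (36, 22), (42, 22), (48, 21), (54, 28), (60, 34), (66, 34), (72, 0)]Traceback (most recent call last):
  File "<stdin>", line 12, in <module>
    return umr_minimum(a, axis, None, out, keepdims, initial, where)
ValueError: zero-size array to reduction operation minimum which has no identity
```

Request:
jog_arm(
  rows="1 -1 0 0 0 -0.173;1 -1 0 0 0 -0.173;1 -1 0 0 0 -0.173;1 -1 0 0 0 -0.173;1 -1 0 0 0 -0.173;1 -1 0 0 0 -0.173;1 -1 0 0 0 -0.173;1 -1 0 0 0 -0.173;1 -1 0 0 0 -0.173;1 -1 0 0 0 -0.173",
)

```text
time_s: 1.77
tool_pos: [0.3936, 0.1932, 0.3363]
ee_rot: [0.854, 0.52, -0.0, -0.0]
ft_force: [0.2, 0.7, -0.4]
opening: 0.502
grasp_force: 0.0
```

Request:
jog_arm(
  rows="0.24 -1 0 0 0 -0.173;0.24 -1 0 0 0 -0.173;0.24 -1 0 0 0 -0.173;0.24 -1 0 0 0 -0.173;0.24 -1 0 0 0 -0.173;0.24 -1 0 0 0 -0.173;0.24 -1 0 0 0 -0.173;0.24 -1 0 0 0 -0.173;0.24 -1 0 0 0 -0.173;0.24 -1 0 0 0 -0.173",
)

```text
time_s: 2.6
tool_pos: [0.4408, -0.0066, 0.3362]
ee_rot: [0.993, 0.114, -0.0, -0.0]
ft_force: [1.0, 0.8, 0.9]
opening: 0.499
grasp_force: 0.0
```

Request:
jog_arm(
  rows="0 -0.3 -1 0 0 0;0 -0.3 -1 0 0 0;0 -0.3 -1 0 0 0;0 -0.3 -1 0 0 0;0 -0.3 -1 0 0 0;0 -0.3 -1 0 0 0;0 -0.3 -1 0 0 0;0 -0.3 -1 0 0 0;0 -0.3 -1 0 0 0;0 -0.3 -1 0 0 0",
)

```text
time_s: 3.43
tool_pos: [0.4406, -0.0659, 0.1353]
ee_rot: [0.993, 0.116, -0.0, -0.0]
ft_force: [0.8, 0.9, -1.1]
opening: 0.496
grasp_force: 0.0
```

```bash
cat > st.py <<'E'
from h import *
s=ctrl.get_state();q=s['ee_rot'];print(np.round(s['time_s'],2),np.round(s['tool_pos'],4),'psi',round(2*np.degrees(np.arctan2(q[1],q[0]))-90,1),np.round(q,3),'q',np.round(s['q'],2),'F',np.round(s['ft_force'],1),s['opening'],s['grasp_force'])
E
python3 st.py; python3 -c "
from h import *
im,d=grab('side','s1');cv2.imwrite('pics/s1c.png',cv2.resize(im[80:240,140:340],None,fx=4,fy=3.75)[:,:800])"
```

```text
3.43 [ 0.4406 -0.0659  0.1353] psi -76.7 [ 0.993  0.116 -0.    -0.   ] q [-0.59  0.18  0.75  2.1  -0.15  0.91 -1.1 ] F [ 0.8  0.9 -1.1] 0.49558720596210193 0.0
```

View pics/s1c.png

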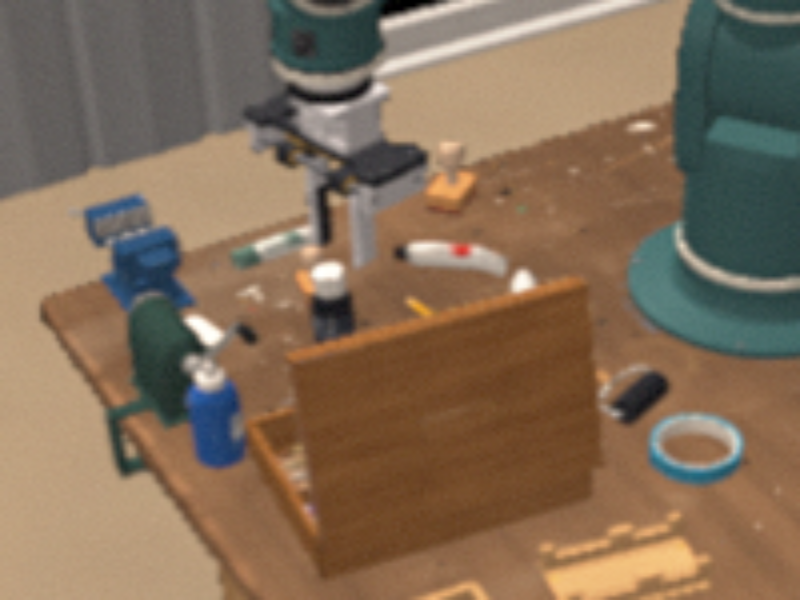

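The side crop shows the open fingers (~(345,220)) above the pen, behind the lid, clear of the bottle. Descending and gripping.

Request:
jog_arm(
  rows="0 0 -0.85 0 0 0;0 0 -0.85 0 0 0;0 0 -0.85 0 0 0;0 0 -0.85 0 0 0;0 0 -0.85 0 0 0;0 0 -0.85 0 0 0;0 0 -0.85 0 0 0;0 0 -0.2 0 0 0;0 0 -0.2 0 0 0;0 0 -0.2 0 0 0",
)

```text
time_s: 4.32
tool_pos: [0.4414, -0.0655, 0.0058]
ee_rot: [0.993, 0.116, 0.0, -0.0]
ft_force: [0.4, -0.5, -0.1]
opening: 0.499
grasp_force: 0.0
```

Request:
jog_arm(
  rows="0 0 0 0 0 0;0 0 0 0 0 0;0 0 0 0 0 0;0 0 0 0 0 0;0 0 0 0 0 0;0 0 0 0 0 0;0 0 0 0 0 0;0 0 0 0 0 0;0 0 0 0 0 0;0 0 0 0 0 0",
  fingers=-1,
)

```text
time_s: 5.15
tool_pos: [0.4409, -0.0656, 0.0053]
ee_rot: [0.993, 0.116, -0.0, -0.0]
ft_force: [-0.3, 0.7, -0.4]
opening: 0.006
grasp_force: 0.0
```

Request:
jog_arm(
  rows="0 0 1 0 0 0;0 0 1 0 0 0;0 0 1 0 0 0;0 0 1 0 0 0;0 0 1 0 0 0;0 0 1 0 0 0;0 0 1 0 0 0;0 0 1 0 0 0;0 0 0 0 0 0;0 0 0 0 0 0",
  fingers=0,
)

```text
time_s: 5.98
tool_pos: [0.4414, -0.0653, 0.1658]
ee_rot: [0.993, 0.116, 0.001, -0.0]
ft_force: [0.6, -0.0, -0.7]
opening: 0.501
grasp_force: 0.0
```

```bash
python3 -c "
from h import *
im,d=grab('top','t2');im2,d2=grab('side','s2')
a=cv2.resize(im[100:220,250:400],(600,480));b=cv2.resize(im2[120:220,150:260],(200,180))
cv2.imwrite('pics/t2c.png',np.hstack([a,np.vstack([b,np.zeros((300,200,3),np.uint8)])]))"
```

```text
(no output)
```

View pics/t2c.png

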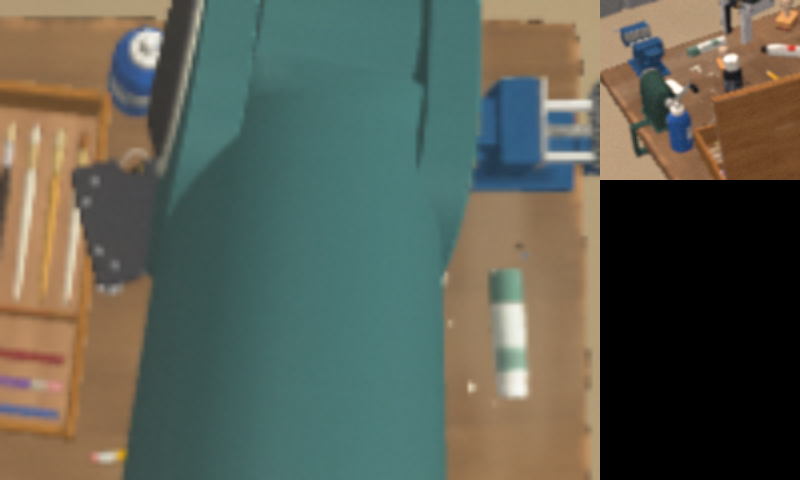

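The arm hides the pen from above, so I'll step aside to the right to see it.

Request:
jog_arm(
  rows="0 -1 0 0 0 0;0 -1 0 0 0 0;0 -1 0 0 0 0;0 -1 0 0 0 0;0 -1 0 0 0 0;0 -1 0 0 0 0;0 -1 0 0 0 0;0 -1 0 0 0 0;0 -1 0 0 0 0;0 -1 0 0 0 0",
)

```text
time_s: 6.92
tool_pos: [0.4402, -0.2664, 0.1641]
ee_rot: [0.993, 0.116, -0.001, -0.0]
ft_force: [0.2, -1.0, -0.2]
opening: 0.495
grasp_force: 0.0
```

```bash
cat > m.py <<'E'
from h import *
def obj(n,d,lab,x0,x1,y0,y1,z0,z1):
    W=world(n,d);m=((W[...,0]>x0)&(W[...,0]<x1)&(W[...,1]>y0)&(W[...,1]<y1)&(W[...,2]>z0)&(W[...,2]<z1)).astype(np.uint8)
    k,l,st,_=cv2.connectedComponentsWithStats(m)
    for i in range(1,k):
        if st[i,4]<20: continue
        p=W[l==i];r=cv2.minAreaRect((p[:,:2]*1000).astype(np.float32));print(n,lab,'px',st[i].tolist(),'rect',np.round(r[0],1),np.round(r[1],1),round(r[2],1),'z',np.round(p[:,2].max(),3))
E
python3 -c "
from m import *
im,d=grab('top','t3')
cv2.imwrite('pics/t3c.png',cv2.resize(im[100:220,250:400],(600,480)))
obj('top',d,'pen',.3,.52,-.12,-.01,.008,.03)"; python3 st.py
```

```text
top pen px [277, 145, 10, 4, 25] rect [513.7 -25.9] [10.  28.3] 2.9 z 0.026
top pen px [288, 149, 14, 44, 200] rect [439.5 -66.1] [136.8  14.5] 12.3 z 0.02
6.97 [ 0.4397 -0.2699  0.1645] psi -76.8 [ 0.993  0.115 -0.001  0.001] q [-0.22  0.32  0.85  1.92 -0.28  1.03 -0.59] F [-4.2 -1.9 -1.3] 0.5017094190937853 0.0
```

View pics/t3c.png

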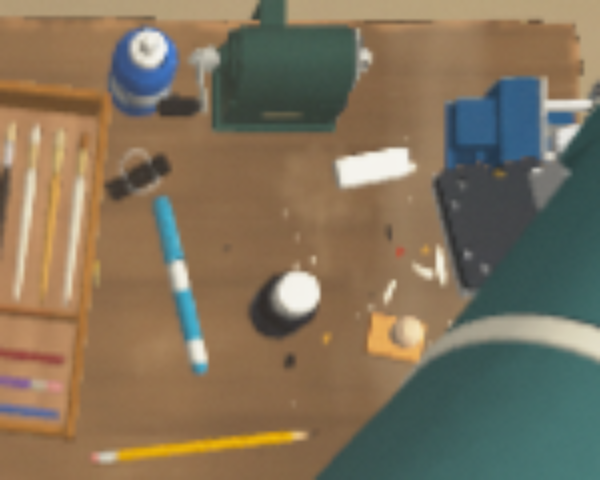

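The pen (crop (180,285)) hasn't moved, so the fingers closed without touching it. I'll check the true fingertip positions from the side depth.

Run:
```python
from m import *
d=np.load('pics/s1.npz')['d'];W=world('side',d).reshape(-1,3)
p=W[(abs(W[:,0]-.44)<.1)&(abs(W[:,1]+.066)<.13)&(W[:,2]>.11)&(W[:,2]<.4)]
for z in np.arange(.11,.4,.015):
    q=p[(p[:,2]>=z)&(p[:,2]<z+.015)]
    if len(q): print(round(z,3),len(q),np.round(q.min(0),3),np.round(q.max(0),3))
# project TCP in side
for n,f in(('side','s1'),('top','t3')):
    c=ctrl.calibration(n);T=np.linalg.inv(np.array(c['pose']));K=np.array(c['mtx'])
    t=[.4406,-.0659,.1353] if f=='s1' else [.44,-.268,.1645]
    a=T@np.r_[t,1];x,y=a[0]/-a[2],-a[1]/-a[2];s=1+c['k1']*(x*x+y*y);print(f,'TCP px',K[0,0]*x*s+K[0,2],K[1,1]*y*s+K[1,2])
im,d=grab('side','s3');print(ctrl.get_state()['ft_force'])
cv2.imwrite('pics/s3c.png',cv2.resize(im[60:200,130:330],(800,560)))
```

```text
0.155 8 [ 0.441 -0.092  0.163] [ 0.454 -0.039  0.17 ]
0.17 38 [ 0.425 -0.101  0.172] [ 0.461 -0.025  0.184]
0.185 40 [ 0.422 -0.096  0.185] [ 0.458 -0.026  0.2  ]
0.2 37 [ 0.425 -0.104  0.2  ] [ 0.46  -0.021  0.215]
0.215 41 [ 0.427 -0.1    0.215] [ 0.46  -0.025  0.23 ]
0.23 29 [ 0.437 -0.099  0.23 ] [ 0.458 -0.023  0.245]
0.245 15 [ 0.436 -0.099  0.245] [0.457 0.015 0.259]
0.26 103 [ 0.393 -0.142  0.26 ] [0.49  0.024 0.275]
0.275 180 [ 0.391 -0.141  0.275] [0.493 0.029 0.29 ]
0.29 236 [ 0.391 -0.154  0.29 ] [0.492 0.029 0.305]
0.305 178 [ 0.391 -0.15   0.305] [0.487 0.027 0.32 ]
0.32 63 [ 0.412 -0.077  0.32 ] [ 0.466 -0.018  0.335]
0.335 67 [ 0.403 -0.066  0.335] [ 0.476 -0.018  0.35 ]
0.35 134 [ 0.401 -0.081  0.35 ] [ 0.478 -0.018  0.365]
0.365 21 [ 0.404 -0.055  0.365] [ 0.477 -0.022  0.38 ]
0.38 113 [ 0.4   -0.085  0.38 ] [ 0.487 -0.016  0.395]
0.395 32 [ 0.401 -0.086  0.395] [ 0.486 -0.019  0.4  ]
s1 TCP px 225.72556435632632 153.70833422159257
t3 TCP px 377.8373100534346 161.66750681857707
[-0.22945003 -0.3300364   0.62856144]
```

View pics/s3c.png

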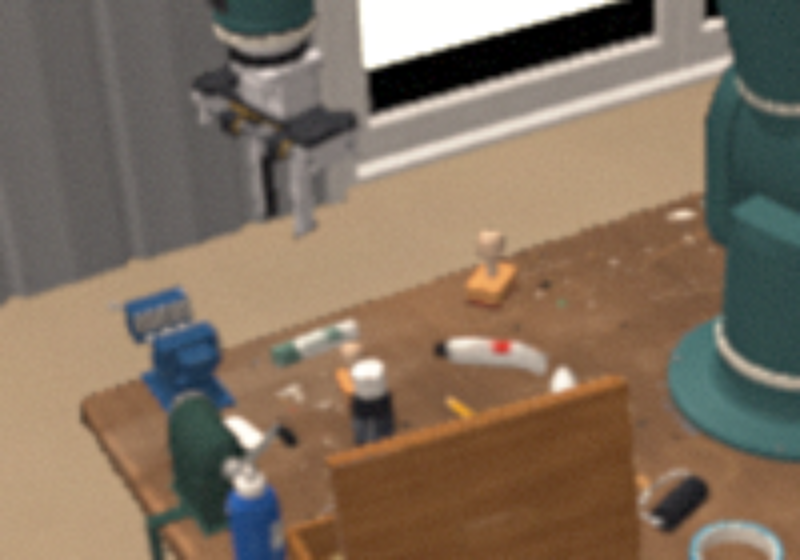

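Reported TCP was 0.135, yet the fingertips in the depth image bottom out near 0.163, so there is a height offset. Checking it in the other frames.

Run:
```python
from m import *
for f,t in(('side0',(.193,.594,.176)),('s1',(.4406,-.0659,.1353)),('s2',(.4414,-.0653,.1658)),('s3',(.44,-.268,.1645))):
    W=world('side',np.load(f'pics/{f}.npz')['d']).reshape(-1,3)-t
    p=W[(abs(W[:,0])<.07)&(abs(W[:,1])<.07)&(W[:,2]>-.04)&(W[:,2]<.07)]
    q=p[p[:,2]<.06];print(f,len(q),'tip z off',np.round(np.sort(q[:,2])[:8],3),'xy mid',np.round((q.min(0)+q.max(0))/2,3)[:2])
```

```text
side0 109 tip z off [0.028 0.029 0.029 0.029 0.03  0.031 0.031 0.032] xy mid [0.001 0.001]
s1 76 tip z off [-0.039 -0.038  0.028  0.03   0.03   0.03   0.031  0.033] xy mid [ 0.001 -0.012]
s2 73 tip z off [0.027 0.029 0.03  0.031 0.031 0.033 0.034 0.034] xy mid [0.002 0.003]
s3 67 tip z off [0.029 0.031 0.032 0.033 0.033 0.033 0.034 0.035] xy mid [-0.004  0.001]
```

The offset is consistent: true tips sit ~26 mm above the reported TCP, so I'll command 26 mm lower. I'm next to the glue stick, so that goes first.

Request:
jog_arm(
  rows="-0.44 -0.5 -0.8 0 0 -0.1;-0.44 -0.5 -0.8 0 0 -0.1;-0.44 -0.5 -0.8 0 0 -0.1;-0.44 -0.5 -0.8 0 0 -0.07;0 0 -0.8 0 0 0;0 0 -0.8 0 0 0;0 0 -0.8 0 0 0;0 0 -0.8 0 0 0;0 0 -0.8 0 0 0;0 0 -0.8 0 0 0",
  fingers=0,
)

```text
time_s: 7.85
tool_pos: [0.4051, -0.3046, 0.0037]
ee_rot: [1.0, 0.024, -0.001, -0.0]
ft_force: [0.4, 0.4, 0.6]
opening: 0.501
grasp_force: 0.0
```

Request:
jog_arm(
  rows="0 0 -0.2 0 0 0;0 0 -0.2 0 0 0;0 0 -0.2 0 0 0;0 0 -0.2 0 0 0;0 0 -0.1 0 0 0;0 0 -0.1 0 0 0;0 0 0 0 0 0;0 0 0 0 0 0;0 0 0 0 0 0;0 0 0 0 0 0",
)

```text
time_s: 8.68
tool_pos: [0.4058, -0.3056, -0.0145]
ee_rot: [1.0, 0.024, 0.0, 0.0]
ft_force: [-0.3, 0.0, -0.5]
opening: 0.498
grasp_force: 0.0
```

```bash
python3 st.py
```

```text
8.68 [ 0.4058 -0.3056 -0.0145] psi -87.3 [1.    0.024 0.    0.   ] q [ 0.04  0.6   0.68  2.05 -0.59  0.69 -0.42] F [-0.3  0.  -0.5] 0.4983202653741047 0.0
```

Request:
jog_arm(
  rows="0 -0.1 -0.1 0 0 0;0 -0.1 -0.1 0 0 0;0 0 0 0 0 0;0 0 0 0 0 0;0 0 0 0 0 0;0 0 0 0 0 0;0 0 0 0 0 0;0 0 0 0 0 0;0 0 0 0 0 0;0 0 0 0 0 0",
  fingers=-1,
)

```text
time_s: 9.52
tool_pos: [0.4058, -0.3095, -0.0187]
ee_rot: [1.0, 0.024, -0.0, -0.0]
ft_force: [1.0, -0.2, -0.8]
opening: 0.249
grasp_force: 30.0
```

Request:
jog_arm(
  rows="0 0 0.3 0 0 0;0 0 0.7 0 0 0;0 0 1 0 0 0;0 0 1 0 0 0;0 0 1 0 0 0;0 0 1 0 0 0;0 0 1 0 0 0;0 0 1 0 0 0;0 0 1 0 0 0;0 0 1 0 0 0",
)

```text
time_s: 10.35
tool_pos: [0.4054, -0.3095, 0.1627]
ee_rot: [1.0, 0.024, -0.0, -0.0]
ft_force: [-0.4, -0.1, -0.6]
opening: 0.245
grasp_force: 30.0
```

Request:
jog_arm(
  rows="0 1 0.66 0 0 0.087;0 1 0.66 0 0 0.087;0 1 0.66 0 0 0.087;0 1 0.66 0 0 0.087;0 1 0.66 0 0 0.087;0 1 0.66 0 0 0.087;0 1 0.66 0 0 0.087;0 1 0.66 0 0 0.087;0 1 0.66 0 0 0.087;0 1 0.66 0 0 0.087",
)

```text
time_s: 11.18
tool_pos: [0.4052, -0.1089, 0.2944]
ee_rot: [0.971, 0.24, 0.0, -0.0]
ft_force: [0.2, -0.3, -0.2]
opening: 0.249
grasp_force: 30.0
```

Request:
jog_arm(
  rows="0 1 0 0 0 0.087;0 1 0 0 0 0.087;0 1 0 0 0 0.087;0 1 0 0 0 0.087;0 1 0 0 0 0.087;0 1 0 0 0 0.087;0 1 0 0 0 0.087;0 1 0 0 0 0.087;0 1 0 0 0 0.087;0 1 0 0 0 0.087",
)

```text
time_s: 12.02
tool_pos: [0.4056, 0.0924, 0.2933]
ee_rot: [0.896, 0.445, -0.0, -0.0]
ft_force: [0.1, 0.3, 0.2]
opening: 0.248
grasp_force: 30.0
```

Request:
jog_arm(
  rows="0 1 0 0 0 0.087;0 1 0 0 0 0.087;0 1 0 0 0 0.087;0 1 0 0 0 0.087;0 1 0 0 0 0.087;0 1 0 0 0 0.087;0 1 0 0 0 0.087;0 1 0 0 0 0.087;0 1 0 0 0 0.087;0 1 0 0 0 0.087",
)

```text
time_s: 12.85
tool_pos: [0.4057, 0.2925, 0.2932]
ee_rot: [0.778, 0.628, -0.0, -0.0]
ft_force: [-0.2, -0.8, -0.2]
opening: 0.247
grasp_force: 30.0
```

```bash
python3 st.py
```

```text
12.85 [0.4057 0.2925 0.2932] psi -12.2 [ 0.778  0.628 -0.    -0.   ] q [-0.99  0.09  0.33  1.77 -0.03  1.28 -0.87] F [-0.2 -0.8 -0.2] 0.24697359069119518 29.99917209148407
```

Request:
jog_arm(
  rows="-0.12 0.14 -1 0 0 0;-0.12 0.14 -1 0 0 0;0 0 -1 0 0 0;0 0 -1 0 0 0;0 0 -1 0 0 0;0 0 -1 0 0 0;0 0 -1 0 0 0;0 0 -1 0 0 0;0 0 -1 0 0 0;0 0 -1 0 0 0",
)

```text
time_s: 13.68
tool_pos: [0.401, 0.297, 0.0922]
ee_rot: [0.779, 0.627, -0.0, -0.0]
ft_force: [1.6, -0.1, -1.2]
opening: 0.249
grasp_force: 30.0
```

Request:
jog_arm(
  rows="0 0 -0.8 0 0 0;0 0 -0.8 0 0 0;0 0 -0.8 0 0 0;0 0 -0.8 0 0 0;0 0 -0.4 0 0 0;0 0 -0.3 0 0 0;0 0 -0.2 0 0 0;0 0 -0.1 0 0 0;0 0 -0.1 0 0 0;0 0 0 0 0 0",
)

```text
time_s: 14.52
tool_pos: [0.401, 0.2963, 0.0075]
ee_rot: [0.78, 0.626, 0.0, -0.0]
ft_force: [0.9, -0.6, 0.1]
opening: 0.245
grasp_force: 30.0
```

```bash
python3 st.py; python3 -c "
from h import *
im,d=grab('side','s4');im2,d2=grab('top','t4')
cv2.imwrite('pics/s4c.png',np.hstack([cv2.resize(im[180:280,220:340],(480,400)),cv2.resize(im2[110:230,110:230],(320,400))]))"
```

```text
14.52 [0.401  0.2963 0.0075] psi -12.5 [ 0.78   0.626  0.    -0.   ] q [-0.92  0.45  0.27  2.06 -0.19  0.65 -0.75] F [ 0.9 -0.6  0.1] 0.24483270132651827 29.999307990074158
```

View pics/s4c.png

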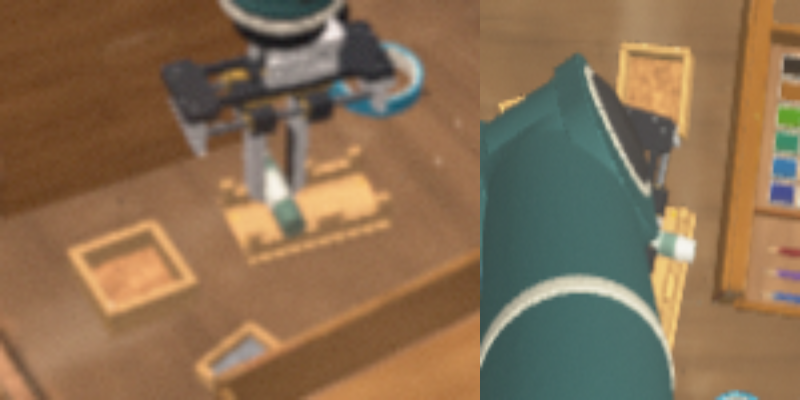

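The stick lies along the wide groove between the bars (side crop (280,200)), just above it. Lowering and releasing.

Request:
jog_arm(
  rows="0 0.05 -0.1 0 0 0;0 0 -0.1 0 0 0;0 0 -0.05 0 0 0;0 0 0 0 0 0;0 0 0 0 0 0;0 0 0 0 0 0;0 0 0 0 0 0;0 0 0 0 0 0;0 0 0 0 0 0;0 0 0 0 0 0",
)

```text
time_s: 15.45
tool_pos: [0.4009, 0.2971, 0.0023]
ee_rot: [0.78, 0.626, -0.0, -0.0]
ft_force: [0.6, 0.2, -1.2]
opening: 0.246
grasp_force: 30.0
```

Request:
jog_arm(
  rows="0 0 0 0 0 0;0 0 0 0 0 0;0 0 0 0 0 0;0 0 0 0 0 0;0 0 0.4 0 0 0;0 0 0.8 0 0 0;0 0 1 0 0 0;0 0 1 0 0 0;0 0 1 0 0 0;0 0 1 0 0 0",
  fingers=-0.2,
)

```text
time_s: 16.28
tool_pos: [0.4009, 0.2969, 0.1079]
ee_rot: [0.78, 0.626, 0.0, -0.0]
ft_force: [-0.2, 0.7, -0.1]
opening: 0.402
grasp_force: 0.0
```

Request:
jog_arm(
  rows="0 0 1 0 0 0;0 0 1 0 0 0;0 0 1 0 0 0;0 0 1 0 0 0;0 0 1 0 0 0;0 0 1 0 0 0;0 0 1 0 0 0;0 0 1 0 0 0;0 0 1 0 0 0;0 0 1 0 0 0",
)

```text
time_s: 17.12
tool_pos: [0.4007, 0.2966, 0.308]
ee_rot: [0.78, 0.626, 0.0, -0.0]
ft_force: [-0.2, -0.2, -0.3]
opening: 0.401
grasp_force: 0.0
```

```bash
python3 st.py; python3 -c "
from m import *
im,d=grab('side','s5')
obj('side',d,'gluetop',.3,.48,.22,.38,.037,.06)"
```

```text
17.12 [0.4007 0.2966 0.308 ] psi -12.5 [ 0.78   0.626  0.    -0.   ] q [-1.01  0.08  0.33  1.75 -0.03  1.31 -0.89] F [-0.2 -0.2 -0.3] 0.4005511246533887 0.0
side gluetop px [281, 218, 15, 20, 118] rect [402.5 298.2] [96.5 21.7] 77.7 z 0.049
```

Request:
jog_arm(
  rows="0.2 -1 0 0 0 -0.12;0.2 -1 0 0 0 -0.12;0.2 -1 0 0 0 -0.12;0.2 -1 0 0 0 -0.12;0.2 -1 0 0 0 -0.12;0.2 -1 0 0 0 -0.12;0.2 -1 0 0 0 -0.12;0.2 -1 0 0 0 -0.12;0.2 -1 0 0 0 -0.12;0.2 -1 0 0 0 -0.12",
  fingers=0,
)

```text
time_s: 18.0
tool_pos: [0.4412, 0.095, 0.3064]
ee_rot: [0.931, 0.365, 0.0, -0.0]
ft_force: [-0.4, 0.2, 0.4]
opening: 0.499
grasp_force: 0.0
```

Request:
jog_arm(
  rows="0 -0.81 0 0 0 -0.105;0 -0.81 0 0 0 -0.105;0 -0.81 0 0 0 -0.105;0 -0.81 0 0 0 -0.105;0 -0.81 0 0 0 -0.105;0 -0.81 -0.5 0 0 -0.105;0 -0.81 -1 0 0 -0.105;0 -0.81 -1 0 0 -0.105;0 -0.81 -1 0 0 -0.105;0 -0.81 -1 0 0 -0.105",
)

```text
time_s: 18.83
tool_pos: [0.4404, -0.0665, 0.2149]
ee_rot: [0.994, 0.111, 0.0, 0.0]
ft_force: [1.2, -0.0, -0.7]
opening: 0.5
grasp_force: 0.0
```

Request:
jog_arm(
  rows="0 0 -1 0 0 0;0 0 -1 0 0 0;0 0 -1 0 0 0;0 0 -1 0 0 0;0 0 -1 0 0 0;0 0 -1 0 0 0;0 0 -1 0 0 0;0 0 -1 0 0 0;0 0 -1 0 0 0;0 0 -1 0 0 0",
)

```text
time_s: 19.67
tool_pos: [0.4402, -0.066, 0.0149]
ee_rot: [0.994, 0.112, -0.0, 0.0]
ft_force: [1.0, 0.4, 0.2]
opening: 0.499
grasp_force: 0.0
```

```bash
python3 st.py
```

```text
19.67 [ 0.4402 -0.066   0.0149] psi -77.1 [ 0.994  0.112 -0.     0.   ] q [-0.44  0.41  0.6   2.19 -0.38  0.65 -0.9 ] F [1.  0.4 0.2] 0.49935514827281124 0.0
```

z .015 → −.021.

Request:
jog_arm(
  rows="0 0 -0.4 0 0 0;0 0 -0.4 0 0 0;0 0 -0.4 0 0 0;0 0 -0.2 0 0 0;0 0 -0.2 0 0 0;0 0 -0.1 0 0 0;0 0 -0.1 0 0 0;0 0 0 0 0 0;0 0 0 0 0 0;0 0 0 0 0 0",
)

```text
time_s: 20.5
tool_pos: [0.4411, -0.0649, -0.0194]
ee_rot: [0.994, 0.114, 0.0, -0.0]
ft_force: [0.4, -0.1, 0.4]
opening: 0.5
grasp_force: 0.0
```

Request:
jog_arm(
  rows="0 0 0 0 0 0;0 0 0 0 0 0;0 0 0 0 0 0;0 0 0 0 0 0;0 0 0 0 0 0;0 0 0 0 0 0;0 0 0 0 0 0;0 0 0 0 0 0;0 0 0 0 0 0;0 0 0 0 0 0",
  fingers=-1,
)

```text
time_s: 21.33
tool_pos: [0.4409, -0.0649, -0.0197]
ee_rot: [0.994, 0.114, 0.0, -0.0]
ft_force: [-0.2, -1.1, 0.9]
opening: 0.147
grasp_force: 30.0
```

Request:
jog_arm(
  rows="0 0 0.4 0 0 0;0 0 0.8 0 0 0;0 0 1 0 0 0;0 0 1 0 0 0;0 0 1 0 0 0;0 0 1 0 0 0;0 0 1 0 0 0;0 0 1 0 0 0;0 0 1 0 0 0;0 0 1 0 0 0",
)

```text
time_s: 22.17
tool_pos: [0.4405, -0.0652, 0.1657]
ee_rot: [0.994, 0.113, -0.0, -0.0]
ft_force: [0.9, 0.9, -0.8]
opening: 0.147
grasp_force: 30.0
```

Request:
jog_arm(
  rows="0 0 1 0 0 0;0 0 1 0 0 0;0 0 1 0 0 0;0 0 1 0 0 0;0 0 1 0 0 0;0 0 1 0 0 0;0 0 1 0 0 0;0 0.2 0 0 0 0;0 0.5 0 0 0 0;0 1 0 0 0 0",
)

```text
time_s: 23.0
tool_pos: [0.4404, -0.0316, 0.304]
ee_rot: [0.994, 0.112, -0.0, -0.0]
ft_force: [-0.4, -0.0, 0.0]
opening: 0.148
grasp_force: 30.0
```

Request:
jog_arm(
  rows="-0.3 1 0 0 0 0.13;-0.3 1 0 0 0 0.13;-0.3 1 0 0 0 0.13;-0.3 1 0 0 0 0.13;-0.3 1 0 0 0 0.13;-0.3 1 0 0 0 0.13;-0.3 1 0 0 0 0.13;-0.3 1 0 0 0 0.13;-0.3 1 0 0 0 0.13;-0.3 1 0 0 0 0.13",
)

```text
time_s: 23.83
tool_pos: [0.3801, 0.1709, 0.3041]
ee_rot: [0.904, 0.428, -0.0, 0.0]
ft_force: [0.7, 0.4, -0.4]
opening: 0.147
grasp_force: 30.0
```

Request:
jog_arm(
  rows="-0.3 1 0 0 0 0.12;-0.3 1 0 0 0 0.12;-0.3 1 0 0 0 0.12;-0.3 1 0 0 0 0.12;-0.3 1 0 0 0 0.12;-0.3 1 0 0 0 0.12;-0.3 1 0 0 0 0.12;0 0 0 0 0 0.11;0 0 0 0 0 0;0 0 0 0 0 0",
)

```text
time_s: 24.67
tool_pos: [0.3389, 0.3095, 0.3042]
ee_rot: [0.78, 0.626, -0.0, 0.0]
ft_force: [-0.8, -0.7, -0.4]
opening: 0.15
grasp_force: 30.0
```

```bash
python3 st.py; python3 -c "
from m import *
im,d=grab('side','s6');im2,d2=grab('top','t6')
cv2.imwrite('pics/s6c.png',np.hstack([cv2.resize(im[130:270,220:360],(480,480)),cv2.resize(im2[110:230,110:230],(320,480))]))
obj('side',d,'pen',.25,.42,.22,.4,.3,.345)"
```

```text
24.67 [0.3389 0.3095 0.3042] psi -12.5 [ 0.78   0.626 -0.     0.   ] q [-1.1   0.    0.29  1.84 -0.    1.3  -1.02] F [-0.8 -0.7 -0.4] 0.15007444620796662 29.999630749225616
side pen px [300, 139, 4, 8, 20] rect [331.5 256.9] [34.   8.2] 67.5 z 0.342
side pen px [304, 148, 18, 19, 114] rect [342.1 339.6] [76.9 32.8] 88.0 z 0.345
```

View pics/s6c.png

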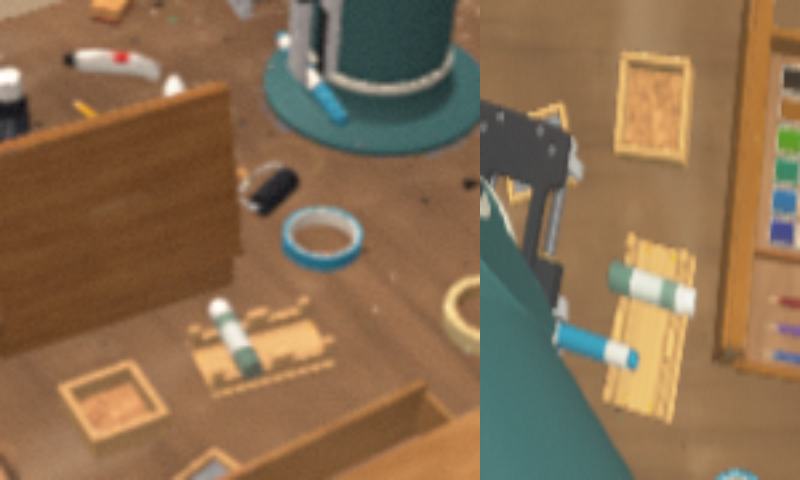

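The pen hangs level in the fingers (crop (315,80)) and the glue stick sits properly in the wide groove. Lowering the pen.

Request:
jog_arm(
  rows="0 0.06 -1 0 0 0;0 0.06 -1 0 0 0;0 0 -1 0 0 0;0 0 -1 0 0 0;0 0 -1 0 0 0;0 0 -1 0 0 0;0 0 -1 0 0 0;0 0 -1 0 0 0;0 0 -1 0 0 0;0 0 -1 0 0 0",
)

```text
time_s: 25.6
tool_pos: [0.3392, 0.3112, 0.1036]
ee_rot: [0.78, 0.625, 0.0, -0.0]
ft_force: [0.3, 1.1, -0.0]
opening: 0.145
grasp_force: 30.0
```

Request:
jog_arm(
  rows="0 0 -0.9 0 0 0;0 0 -0.9 0 0 0;0 0 -0.9 0 0 0;0 0 -0.8 0 0 0;0 0 -0.6 0 0 0;0 0 -0.4 0 0 0;0 0 -0.3 0 0 0;0 0 -0.2 0 0 0;0 0 -0.1 0 0 0;0 0 0 0 0 0",
)

```text
time_s: 26.43
tool_pos: [0.3391, 0.3115, 0.0024]
ee_rot: [0.78, 0.626, 0.0, -0.0]
ft_force: [0.3, 0.1, 0.5]
opening: 0.151
grasp_force: 30.0
```

```bash
python3 st.py
```

```text
26.43 [0.3391 0.3115 0.0024] psi -12.5 [ 0.78   0.626  0.    -0.   ] q [-1.02  0.4   0.25  2.15 -0.17  0.6  -0.87] F [0.3 0.1 0.5] 0.1509059497780443 29.999891817569733
```

Request:
jog_arm(
  rows="0 0 -0.08 0 0 0;0 0 0 0 0 0;0 0 0 0 0 0;0 0 0 0 0 0;0 0 0 0 0 0;0 0 0 0 0 0;0 0 0 0 0 0;0 0 0 0 0 0;0 0 0 0 0 0;0 0 0 0 0 0",
  fingers=-0.4,
)

```text
time_s: 27.27
tool_pos: [0.3389, 0.3115, 0.0007]
ee_rot: [0.78, 0.626, -0.0, -0.0]
ft_force: [0.4, 0.7, -0.6]
opening: 0.302
grasp_force: 0.0
```

Request:
jog_arm(
  rows="0 0 0.4 0 0 0;0 0 0.8 0 0 0;0 0 1 0 0 0;0 0 1 0 0 0;0 0 1 0 0 0;0 0 1 0 0 0;0 0 1 0 0 0;0 0 1 0 0 0;0 0 1 0 0 0;0 0 1 0 0 0",
)

```text
time_s: 28.1
tool_pos: [0.3388, 0.3111, 0.1864]
ee_rot: [0.78, 0.626, 0.0, -0.0]
ft_force: [0.3, -0.2, 0.1]
opening: 0.301
grasp_force: 0.0
```

Request:
jog_arm(
  rows="0 0 1 0 0 0;0 0 1 0 0 0;0 0 1 0 0 0;0 0 1 0 0 0;0 0 1 0 0 0;0 0 1 0 0 0;0 -0.3 0 0 0 0;0 -0.6 0 0 0 0;0.2 -1 0 0 0 -0.1;0.2 -1 0 0 0 -0.1",
)

```text
time_s: 28.93
tool_pos: [0.3468, 0.251, 0.304]
ee_rot: [0.812, 0.584, -0.001, 0.0]
ft_force: [0.6, -0.5, 0.4]
opening: 0.301
grasp_force: 0.0
```

Request:
jog_arm(
  rows="0.385 -1 0 0 0 -0.12;0.385 -1 0 0 0 -0.12;0.385 -1 0 0 0 -0.12;0.385 -1 0 0 0 -0.12;0.385 -1 0 0 0 -0.12;0.385 -1 0 0 0 -0.12;0.385 -1 0 0 0 -0.12;0.385 -1 0 0 0 -0.12;0.385 -1 0 0 0 -0.12;0.385 -1 0 0 0 -0.12",
  fingers=0.6,
)

```text
time_s: 29.77
tool_pos: [0.4244, 0.0512, 0.3047]
ee_rot: [0.948, 0.318, -0.0, 0.0]
ft_force: [-0.1, 0.3, 0.2]
opening: 0.798
grasp_force: 0.0
```

```bash
python3 st.py; python3 -c "
from m import *
im,d=grab('side','s7')
obj('side',d,'gluepen',.28,.48,.2,.4,.029,.06)"
```

```text
29.77 [0.4244 0.0512 0.3047] psi -53.0 [ 0.948  0.318 -0.     0.   ] q [-0.82 -0.09  0.59  1.9   0.05  1.31 -1.17] F [-0.1  0.3  0.2] 0.7983241132128013 0.0
side gluepen px [297, 212, 18, 29, 111] rect [341.4 314.8] [139.3  15.6] 77.8 z 0.04
side gluepen px [281, 218, 16, 22, 156] rect [401.8 298.5] [100.   25.7] 75.4 z 0.051
```

Request:
jog_arm(
  rows="0 -0.95 0 0 0 -0.084;0 -0.95 0 0 0 -0.084;0 -0.95 0 0 0 -0.084;0 -0.95 0 0 0 -0.084;0 -0.95 0 0 0 -0.084;0 -0.95 0 0 0 -0.084;0 -0.95 0 0 0 -0.084;0 -0.95 0 0 0 -0.084;0 -0.95 0 0 0 -0.084;0 -0.95 0 0 0 -0.084",
)

```text
time_s: 30.65
tool_pos: [0.4236, -0.1386, 0.3048]
ee_rot: [0.993, 0.114, 0.0, -0.0]
ft_force: [0.8, -0.1, 0.3]
opening: 0.799
grasp_force: 0.0
```

Request:
jog_arm(
  rows="0 0 -1 0 0 0;0 0 -1 0 0 0;0 0 -1 0 0 0;0 0 -1 0 0 0;0 0 -1 0 0 0;0 0 -1 0 0 0;0 0 -1 0 0 0;0 0 -1 0 0 0;0 0 0 0 0 0;0 0 0 0 0 0",
)

```text
time_s: 31.48
tool_pos: [0.4234, -0.1376, 0.1448]
ee_rot: [0.993, 0.115, -0.001, 0.0]
ft_force: [1.1, 0.1, -0.0]
opening: 0.798
grasp_force: 0.0
```

```bash
python3 st.py; python3 -c "
from m import *
im,d=grab('side','s8')
obj('side',d,'cap',.37,.47,-.19,-.09,.088,.11)
cv2.imwrite('pics/s8c.png',cv2.resize(im[80:200,140:300],(640,480)))"
```

```text
31.48 [ 0.4234 -0.1376  0.1448] psi -76.8 [ 0.993  0.115 -0.001  0.   ] q [-0.53  0.18  0.86  2.09 -0.16  0.94 -0.92] F [ 1.1  0.1 -0. ] 0.7980668240745089 0.0
side cap px [218, 150, 8, 5, 22] rect [ 423.3 -140.4] [29.5 24.1] 42.1 z 0.095
```

View pics/s8c.png

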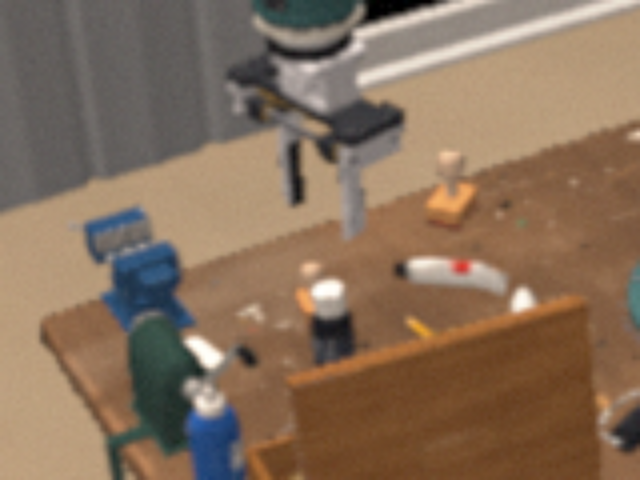

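The open fingers (crop (295,200) and (350,235)) straddle the bottle's axis (330,290). Descending.

Request:
jog_arm(
  rows="0.02 -0.12 -0.4 0 0 0;0 0 -0.8 0 0 0;0 0 -1 0 0 0;0 0 -1 0 0 0;0 0 -1 0 0 0;0 0 -1 0 0 0;0 0 -1 0 0 0;0 0 -0.6 0 0 0;0 0 -0.3 0 0 0;0 0 0 0 0 0",
)

```text
time_s: 32.37
tool_pos: [0.4242, -0.1392, 0.0023]
ee_rot: [0.993, 0.116, -0.0, -0.0]
ft_force: [-0.3, -1.3, -0.1]
opening: 0.8
grasp_force: 0.0
```

Request:
jog_arm(
  rows="0 0 0 0 0 0;0 0 0 0 0 0;0 0 0 0 0 0;0 0 0 0 0 0;0 0 0 0 0 0;0 0 0 0 0 0;0 0 0 0 0 0;0 0 0 0 0 0;0 0 0 0 0 0;0 0 0 0 0 0",
  fingers=-1,
)

```text
time_s: 33.2
tool_pos: [0.4247, -0.1391, 0.003]
ee_rot: [0.993, 0.116, 0.0, 0.0]
ft_force: [-0.3, 0.4, 6.7]
opening: 0.449
grasp_force: 30.0
```

Request:
jog_arm(
  rows="0 0 0.3 0 0 0;0 0 0.6 0 0 0;0 0 1 0 0 0;0 0 1 0 0 0;0 0 1 0 0 0;0 0 1 0 0 0;0 0 1 0 0 0;0 0 1 0 0 0;0 0 1 0 0 0;0 0 1 0 0 0",
)

```text
time_s: 34.03
tool_pos: [0.4238, -0.1391, 0.1818]
ee_rot: [0.993, 0.116, -0.0, -0.0]
ft_force: [-0.1, 0.3, -0.7]
opening: 0.445
grasp_force: 30.0
```

```bash
python3 st.py
```

```text
34.03 [ 0.4238 -0.1391  0.1818] psi -76.7 [ 0.993  0.116 -0.    -0.   ] q [-0.59  0.11  0.9   2.05 -0.1   1.02 -0.98] F [-0.1  0.3 -0.7] 0.44546262610167997 29.999277179595083
```

Request:
jog_arm(
  rows="0 0 1 0 0 0;0 0 1 0 0 0;0 0 1 0 0 0;0 0 1 0 0 0;0 0 1 0 0 0;0 0 1 0 0 0;0 0.2 0.3 0 0 0;0 0.4 0 0 0 0;0 0.6 0 0 0 0;0 0.8 0 0 0 0",
)

```text
time_s: 34.87
tool_pos: [0.4236, -0.0984, 0.3056]
ee_rot: [0.993, 0.116, -0.001, -0.0]
ft_force: [-0.4, -0.1, -1.6]
opening: 0.443
grasp_force: 30.0
```

Request:
jog_arm(
  rows="0.3 1 0 0 0 0.12;0.3 1 0 0 0 0.12;0.3 1 0 0 0 0.12;0.3 1 0 0 0 0.12;0.3 1 0 0 0 0.12;0.3 1 0 0 0 0.12;0.3 1 0 0 0 0.12;0.3 1 0 0 0 0.12;0.3 1 0 0 0 0.12;0.3 1 0 0 0 0.12",
)

```text
time_s: 35.7
tool_pos: [0.4843, 0.1038, 0.3057]
ee_rot: [0.913, 0.408, -0.001, -0.0]
ft_force: [0.8, 0.0, -0.5]
opening: 0.448
grasp_force: 30.0
```

Request:
jog_arm(
  rows="0.3 1 0 0 0 0.11;0.3 1 0 0 0 0.11;0.3 1 0 0 0 0.11;0.3 1 0 0 0 0.11;0.3 1 0 0 0 0.11;0.3 1 0 0 0 0.11;0.3 1 0 0 0 0.11;0.3 1 0 0 0 0.11;0.3 1 0 0 0 0.11;0.2 1 0 0 0 0.11",
)

```text
time_s: 36.53
tool_pos: [0.5418, 0.3038, 0.3049]
ee_rot: [0.768, 0.641, -0.001, -0.0]
ft_force: [-0.0, 0.0, -0.2]
opening: 0.449
grasp_force: 30.0
```

```bash
python3 st.py
```

```text
36.53 [0.5418 0.3038 0.3049] psi -10.3 [ 0.768  0.641 -0.001 -0.   ] q [-0.92  0.35  0.49  1.46 -0.17  1.37 -0.61] F [-0.   0.  -0.2] 0.4490581208779008 29.998803692869842
```

Request:
jog_arm(
  rows="0 -0.05 -0.5 0 0 0;0 0 -1 0 0 0;0 0 -1 0 0 0;0 0 -1 0 0 0;0 0 -1 0 0 0;0 0 -1 0 0 0;0 0 -1 0 0 0;0 0 -1 0 0 0;0 0 -1 0 0 0;0 0 -1 0 0 0",
)

```text
time_s: 37.37
tool_pos: [0.5411, 0.301, 0.1142]
ee_rot: [0.769, 0.639, -0.001, -0.0]
ft_force: [1.2, 0.3, -1.4]
opening: 0.443
grasp_force: 30.0
```

Request:
jog_arm(
  rows="0 0 -1 0 0 0;0 0 -1 0 0 0;0 0 -1 0 0 0;0 0 -0.8 0 0 0;0 0 -0.6 0 0 0;0 0 -0.4 0 0 0;0 0 -0.2 0 0 0;0 0 -0.1 0 0 0;0 0 -0.1 0 0 0;0 0 0 0 0 0",
)

```text
time_s: 38.2
tool_pos: [0.5425, 0.3003, 0.013]
ee_rot: [0.77, 0.638, 0.0, -0.0]
ft_force: [-0.6, 1.2, -1.3]
opening: 0.45
grasp_force: 30.0
```

```bash
python3 st.py
```

```text
38.2 [0.5425 0.3003 0.013 ] psi -10.8 [ 0.77   0.638  0.    -0.   ] q [-0.84  0.63  0.39  1.76 -0.31  0.82 -0.49] F [-0.6  1.2 -1.3] 0.45026568916088355 29.999249030370265
```

Request:
jog_arm(
  rows="0 0 -0.1 0 0 0;0 0 -0.05 0 0 0;0 0 0 0 0 0;0 0 0 0 0 0;0 0 0 0 0 0;0 0 0 0 0 0;0 0 0 0 0 0;0 0 0 0 0 0;0 0 0 0 0 0;0 0 0 0 0 0",
)

```text
time_s: 39.03
tool_pos: [0.5423, 0.3001, 0.0097]
ee_rot: [0.77, 0.638, -0.0, -0.0]
ft_force: [0.4, -0.2, -0.5]
opening: 0.445
grasp_force: 30.0
```

Request:
jog_arm(
  rows="0 0 0 0 0 0;0 0 0 0 0 0;0 0 0 0 0 0;0 0 0 0 0 0;0 0 0 0 0 0;0 0 0 0 0 0;0 0 0.2 0 0 0;0 0 0.5 0 0 0;0 0 0.8 0 0 0;0 0 1 0 0 0",
  fingers=0.5,
)

```text
time_s: 39.87
tool_pos: [0.5419, 0.2997, 0.0603]
ee_rot: [0.77, 0.638, -0.001, -0.0]
ft_force: [1.2, 0.4, 0.1]
opening: 0.747
grasp_force: 0.0
```

Request:
jog_arm(
  rows="0 0 1 0 0 0;0 0 1 0 0 0;0 0 1 0 0 0;0 0 1 0 0 0;0 0 1 0 0 0;0 0 1 0 0 0;0 0 1 0 0 0;0 0 1 0 0 0;0 0 1 0 0 0;0 0 1 0 0 0",
)

```text
time_s: 40.7
tool_pos: [0.5422, 0.2998, 0.2618]
ee_rot: [0.77, 0.637, 0.0, -0.0]
ft_force: [-0.3, 0.4, -0.3]
opening: 0.749
grasp_force: 0.0
```

Request:
jog_arm(
  rows="0 0 1 0 0 0;0 0 1 0 0 0;0 -0.3 0.3 0 0 0;0 -0.6 0 0 0 0;-0.2 -1 0 0 0 0;-0.2 -1 0 0 0 0;-0.2 -1 0 0 0 0;-0.2 -1 0 0 0 0;-0.2 -1 0 0 0 0;-0.2 -1 0 0 0 0",
)

```text
time_s: 41.53
tool_pos: [0.5174, 0.1598, 0.3048]
ee_rot: [0.771, 0.637, -0.001, -0.0]
ft_force: [0.2, -0.2, -0.6]
opening: 0.75
grasp_force: 0.0
```

```bash
python3 st.py; python3 -c "
from m import *
im,d=grab('side','s9')
obj('side',d,'cap',.48,.6,.24,.37,.088,.11)"
```

```text
41.53 [0.5174 0.1598 0.3048] psi -10.8 [ 0.771  0.637 -0.001 -0.   ] q [-0.83  0.19  0.55  1.66 -0.1   1.32 -0.45] F [ 0.2 -0.2 -0.6] 0.7496196881177497 0.0
side cap px [247, 228, 10, 9, 69] rect [543.4 299.5] [28.1 31.7] 3.1 z 0.103
```

Request:
jog_arm(
  rows="-0.29 -0.965 0 0 0 0;-0.29 -0.965 0 0 0 0;-0.29 -0.965 0 0 0 0;-0.29 -0.965 0 0 0 0;-0.29 -0.965 0 0 0 0;-0.29 -0.965 0 0 0 0;-0.29 -0.965 0 0 0 0;-0.29 -0.965 0 0 0 0;-0.29 -0.965 0 0 0 0;-0.29 -0.965 0 0 0 0",
  fingers=0.2,
)

```text
time_s: 42.42
tool_pos: [0.4593, -0.033, 0.3056]
ee_rot: [0.771, 0.637, 0.0, -0.0]
ft_force: [-0.2, -0.2, 0.4]
opening: 0.597
grasp_force: 0.0
```

Request:
jog_arm(
  rows="-0.29 -0.965 0 0 0 0;-0.29 -0.965 0 0 0 0;-0.29 -0.965 0 0 0 0;-0.29 -0.965 0 0 0 0;-0.29 -0.965 0 0 0 0;-0.29 -0.965 0 0 0 0;-0.29 -0.965 0 0 0 0;-0.29 -0.965 0 0 0 0;-0.29 -0.965 0 0 0 0;-0.29 -0.965 0 0 0 0",
)

```text
time_s: 43.25
tool_pos: [0.4009, -0.2256, 0.3056]
ee_rot: [0.771, 0.637, 0.0, -0.0]
ft_force: [-0.6, 0.4, -0.8]
opening: 0.604
grasp_force: 0.0
```

Request:
jog_arm(
  rows="0 0 -1 0 0 0;0 0 -1 0 0 0;0 0 -1 0 0 0;0 0 -1 0 0 0;0 0 -1 0 0 0;0 0 -1 0 0 0;0 0 -1 0 0 0;0 0 -1 0 0 0;0 0 -1 0 0 0;0 0 -0.5 0 0 0",
)

```text
time_s: 44.08
tool_pos: [0.4006, -0.2241, 0.1139]
ee_rot: [0.771, 0.637, -0.001, -0.001]
ft_force: [0.6, 0.5, 0.6]
opening: 0.6
grasp_force: 0.0
```

```bash
python3 st.py; python3 -c "
from m import *
im,d=grab('side','s10')
obj('side',d,'knob',.36,.45,-.27,-.18,.045,.075)
cv2.imwrite('pics/s10c.png',cv2.resize(im[80:200,140:300],(640,480)))"
```

```text
44.08 [ 0.4006 -0.2241  0.1139] psi -10.8 [ 0.771  0.637 -0.001 -0.001] q [-0.32  0.28  0.89  2.09 -0.28  0.89  0.54] F [0.6 0.5 0.6] 0.599773902232036 0.0
side knob px [215, 146, 5, 5, 24] rect [ 402.5 -225. ] [31.5 16.8] 46.6 z 0.062
```

View pics/s10c.png

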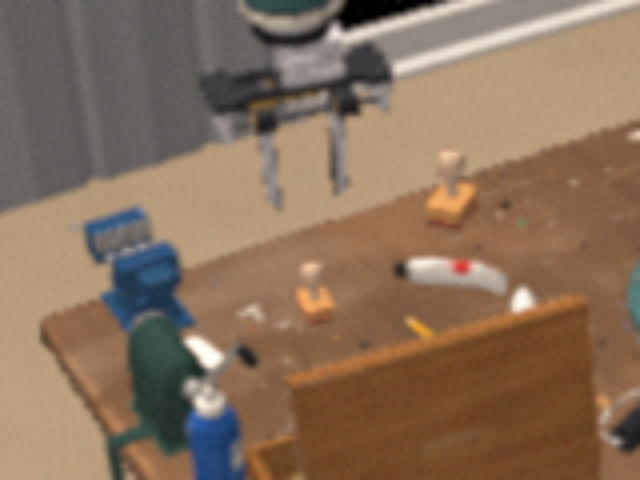

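The fingers (crop (275,200), (340,190)) are either side of the small stamp's knob (312,275), a ball on a thin neck. I'll grip it at ball height.

Request:
jog_arm(
  rows="0.04 -0.06 -0.4 0 0 0;0 0 -0.8 0 0 0;0 0 -1 0 0 0;0 0 -1 0 0 0;0 0 -1 0 0 0;0 0 -0.7 0 0 0;0 0 -0.4 0 0 0;0 0 -0.2 0 0 0;0 0 0 0 0 0;0 0 0 0 0 0",
  fingers=0,
)

```text
time_s: 44.97
tool_pos: [0.4036, -0.2255, 0.0065]
ee_rot: [0.77, 0.638, 0.0, 0.0]
ft_force: [-0.2, -0.3, 0.5]
opening: 0.499
grasp_force: 0.0
```

Request:
jog_arm(
  rows="0 0 0 0 0 0;0 0 0 0 0 0;0 0 0 0 0 0;0 0 0 0 0 0;0 0 0 0 0 0;0 0 0 0 0 0;0 0 0 0 0 0;0 0 0 0 0 0;0 0 0 0 0 0;0 0 0 0 0 0",
  fingers=-1,
)

```text
time_s: 45.8
tool_pos: [0.4032, -0.2252, 0.0058]
ee_rot: [0.77, 0.638, 0.0, 0.0]
ft_force: [-1.0, 1.0, 5.6]
opening: 0.223
grasp_force: 30.0
```

Request:
jog_arm(
  rows="0 0 0.3 0 0 0;0 0 0.6 0 0 0;0 0 1 0 0 0;0 0 1 0 0 0;0 0 1 0 0 0;0 0 1 0 0 0;0 0 1 0 0 0;0 0 1 0 0 0;0 0 1 0 0 0;0 0 1 0 0 0",
)

```text
time_s: 46.63
tool_pos: [0.4027, -0.2253, 0.1849]
ee_rot: [0.771, 0.637, -0.0, -0.0]
ft_force: [-0.1, 0.7, -0.5]
opening: 0.228
grasp_force: 30.0
```

```bash
python3 st.py
```

```text
46.63 [ 0.4027 -0.2253  0.1849] psi -10.8 [ 0.771  0.637 -0.    -0.   ] q [-0.42  0.16  0.96  2.02 -0.15  1.04  0.42] F [-0.1  0.7 -0.5] 0.2280242362194411 30.00003858731361
```

Request:
jog_arm(
  rows="0 0 1 0 0 0;0 0 1 0 0 0;0 0 1 0 0 0;0 0.3 1 0 0 0;0 0.6 1 0 0 0;0 1 1 0 0 0;0 1 0 0 0 0;0 1 0 0 0 0;0 1 0 0 0 0;0 1 0 0 0 0",
)

```text
time_s: 47.47
tool_pos: [0.4027, -0.1065, 0.304]
ee_rot: [0.771, 0.637, 0.0, -0.0]
ft_force: [0.8, -0.5, -1.4]
opening: 0.224
grasp_force: 30.0
```

Request:
jog_arm(
  rows="0.17 1 0 0 0 0.029;0.17 1 0 0 0 0.029;0.17 1 0 0 0 0.029;0.17 1 0 0 0 0.029;0.17 1 0 0 0 0.029;0.17 1 0 0 0 0.029;0.17 1 0 0 0 0.029;0.17 1 0 0 0 0.029;0.17 1 0 0 0 0.029;0.17 1 0 0 0 0.029",
)

```text
time_s: 48.3
tool_pos: [0.4373, 0.0948, 0.3037]
ee_rot: [0.722, 0.692, -0.0, -0.0]
ft_force: [0.2, 0.4, -0.6]
opening: 0.228
grasp_force: 30.0
```

Request:
jog_arm(
  rows="0.17 1 0 0 0 0.029;0.17 1 0 0 0 0.029;0.17 1 0 0 0 0.029;0.17 1 0 0 0 0.029;0.17 1 0 0 0 0.029;0.17 1 0 0 0 0.029;0.17 1 0 0 0 0.029;0.17 1 0 0 0 0.029;0.17 1 0 0 0 0.029;0.17 1 0 0 0 0.029",
)

```text
time_s: 49.13
tool_pos: [0.4713, 0.2949, 0.3035]
ee_rot: [0.67, 0.743, -0.0, -0.0]
ft_force: [-0.1, -0.4, -0.2]
opening: 0.221
grasp_force: 30.0
```

Request:
jog_arm(
  rows="0.18 0.8 0 0 0 0.029;0.18 0.8 0 0 0 0.029;0.18 0.8 0 0 0 0.029;0.18 0.8 0 0 0 0.029;0.18 0.8 0 0 0 0.029;0.18 0.8 0 0 0 0.029;0.18 0.8 0 0 0 0.029;0.18 0.8 0 0 0 0.029;0.18 0.5 0 0 0 0.029;0.18 0.3 0 0 0 0.029",
)

```text
time_s: 49.97
tool_pos: [0.5067, 0.4393, 0.3028]
ee_rot: [0.613, 0.79, -0.0, -0.0]
ft_force: [0.3, 0.2, 0.1]
opening: 0.222
grasp_force: 30.0
```

```bash
python3 st.py; python3 -c "
from m import *
im,d=grab('side','s11');im2,d2=grab('top','t11')
cv2.imwrite('pics/s11c.png',np.hstack([cv2.resize(im[170:310,180:340],(480,420)),cv2.resize(im2[100:220,40:230],(320,420))]))
W=world('side',d).reshape(-1,3);p=W[(abs(W[:,0]-.51)<.05)&(abs(W[:,1]-.437)<.06)&(W[:,2]>.29)&(W[:,2]<.325)]
r=cv2.minAreaRect((p[:,:2]*1000).astype(np.float32));print(r,p[:,2].min())
for n,dd in(('side',d),('top',d2)):
  W=world(n,dd);q=W[(W[...,0]>.4)&(W[...,0]<.75)&(W[...,1]>.5)&(W[...,1]<.8)&(W[...,2]>.1)&(W[...,2]<.3)];print(n,'cab',np.round(np.percentile(q,[2,98],0),3))"
```

```text
49.97 [0.5067 0.4393 0.3028] psi 14.3 [ 0.613  0.79  -0.    -0.   ] q [-0.98  0.44  0.33  1.33 -0.14  1.4  -0.41] F [0.3 0.2 0.1] 0.22230952264495768 30.00011159107089
((506.7030029296875, 436.40692138671875), (31.512046813964844, 44.944034576416016), 11.421141624450684) 0.29306178708086117
side cab [[0.404 0.564 0.113]
 [0.636 0.8   0.227]]
top cab [[0.559 0.557 0.15 ]
 [0.626 0.563 0.164]]
```

View pics/s11c.png

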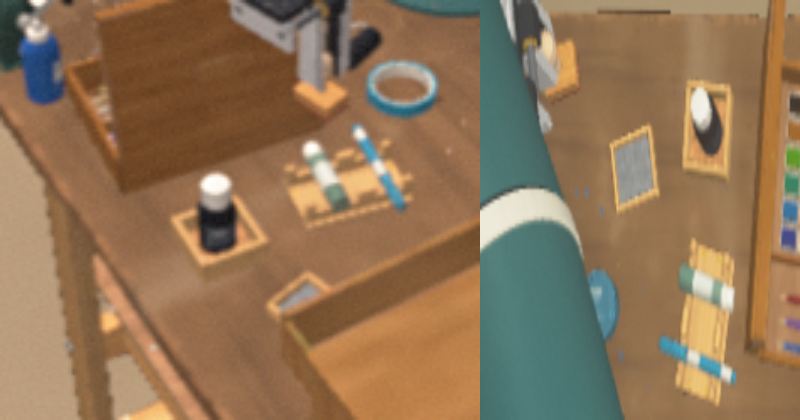

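The pen, glue stick and bottle are all in place, and the stamp hangs level above the tray (top crop (635,168)). Lowering it.

Request:
jog_arm(
  rows="0.05 -0.08 -0.5 0 0 0;0 0 -1 0 0 0;0 0 -1 0 0 0;0 0 -1 0 0 0;0 0 -1 0 0 0;0 0 -1 0 0 0;0 0 -1 0 0 0;0 0 -1 0 0 0;0 0 -1 0 0 0;0 0 -1 0 0 0",
)

```text
time_s: 50.9
tool_pos: [0.508, 0.4341, 0.1125]
ee_rot: [0.615, 0.788, -0.0, 0.0]
ft_force: [-0.2, -0.1, -0.1]
opening: 0.223
grasp_force: 30.0
```

Request:
jog_arm(
  rows="0 0 -1 0 0 0;0 0 -1 0 0 0;0 0 -0.9 0 0 0;0 0 -0.7 0 0 0;0 0 -0.5 0 0 0;0 0 -0.4 0 0 0;0 0 -0.2 0 0 0;0 0 -0.1 0 0 0;0 0 -0.1 0 0 0;0 0 0 0 0 0",
)

```text
time_s: 51.73
tool_pos: [0.5083, 0.4354, 0.016]
ee_rot: [0.615, 0.789, 0.0, 0.0]
ft_force: [-0.4, -0.0, -0.7]
opening: 0.226
grasp_force: 30.0
```

```bash
python3 st.py
```

```text
51.73 [0.5083 0.4354 0.016 ] psi 14.2 [0.615 0.789 0.    0.   ] q [-0.94  0.68  0.27  1.62 -0.22  0.87 -0.34] F [-0.4 -0.  -0.7] 0.2264586858348715 29.99977813451551
```

Lower 4.5 mm, release, rise.

Request:
jog_arm(
  rows="0 0.05 -0.1 0 0 0;0 0 -0.1 0 0 0;0 0 -0.05 0 0 0;0 0 0 0 0 0;0 0 0 0 0 0;0 0 0 0 0 0;0 0 0 0 0 0;0 0 0 0 0 0;0 0 0 0 0 0;0 0 0 0 0 0",
)

```text
time_s: 52.57
tool_pos: [0.5082, 0.4364, 0.0109]
ee_rot: [0.615, 0.789, 0.0, -0.0]
ft_force: [-1.3, 0.7, 5.1]
opening: 0.224
grasp_force: 30.0
```

Request:
jog_arm(
  rows="0 0 0 0 0 0;0 0 0 0 0 0;0 0 0 0 0 0;0 0 0 0 0 0;0 0 0 0 0 0;0 0 0.2 0 0 0;0 0 0.5 0 0 0;0 0 0.8 0 0 0;0 0 1 0 0 0;0 0 1 0 0 0",
  fingers=0,
)

```text
time_s: 53.4
tool_pos: [0.5081, 0.4362, 0.0823]
ee_rot: [0.615, 0.789, -0.0, 0.0]
ft_force: [-0.6, -0.6, -0.2]
opening: 0.499
grasp_force: 0.0
```

Request:
jog_arm(
  rows="0 0 1 0 0 0;0 0 1 0 0 0;0 0 1 0 0 0;0 0 1 0 0 0;0 0 1 0 0 0;0 0 1 0 0 0;0 0 1 0 0 0;0 0 1 0 0 0;0 0 1 0 0 0;0 0 0 0 0 0",
)

```text
time_s: 54.23
tool_pos: [0.5093, 0.4369, 0.266]
ee_rot: [0.615, 0.789, 0.003, 0.0]
ft_force: [0.3, 0.4, 0.5]
opening: 0.502
grasp_force: 0.0
```

Request:
jog_arm(
  rows="0 -1 0.5 0 0 0;0 -1 0.5 0 0 0;0 -1 0.5 0 0 0;0 -1 0.5 0 0 0;0 -1 0.5 0 0 0;0 -1 0 0 0 0;0 -1 0 0 0 0;0 -1 0 0 0 0;0 -1 0 0 0 0;0 -1 0 0 0 0",
)

```text
time_s: 55.07
tool_pos: [0.5078, 0.2351, 0.3112]
ee_rot: [0.615, 0.789, 0.0, -0.0]
ft_force: [-0.0, 0.5, 0.8]
opening: 0.501
grasp_force: 0.0
```

Request:
jog_arm(
  rows="0 -1 0 0 0 0;0 -1 0 0 0 0;0 -1 0 0 0 0;0 -1 0 0 0 0;0 -1 0 0 0 0;0 -1 0 0 0 0;0 -1 0 0 0 0;0 -1 0 0 0 0;0 0 0 0 0 0;0 0 0 0 0 0",
)

```text
time_s: 55.9
tool_pos: [0.508, 0.0754, 0.3113]
ee_rot: [0.615, 0.788, 0.0, 0.0]
ft_force: [-0.6, 0.5, -0.7]
opening: 0.496
grasp_force: 0.0
```

```bash
python3 st.py; python3 -c "
from m import *
im,d=grab('top','t12')
obj('top',d,'pen/glue',.28,.48,.2,.4,.036,.06)
obj('top',d,'cap',.48,.6,.24,.37,.09,.11)
obj('top',d,'knob',.45,.56,.38,.5,.055,.08)
obj('top',d,'foot',.485,.53,.405,.47,.021,.03)
obj('top',d,'penlow',.3,.37,.2,.4,.027,.045)
cv2.imwrite('pics/t12c.png',cv2.resize(im[110:220,100:220],(600,550)))"
```

```text
55.9 [0.508  0.0754 0.3113] psi 14.0 [0.615 0.788 0.    0.   ] q [-0.67  0.12  0.51  1.72 -0.06  1.32  0.1 ] F [-0.6  0.5 -0.7] 0.49572757178281723 0.0
top pen/glue px [157, 175, 34, 14, 246] rect [400.5 296.3] [97.4 22.9] 77.9 z 0.05
top pen/glue px [150, 197, 11, 6, 22] rect [347.2 349.8] [31.1  9. ] 73.7 z 0.041
top cap px [165, 125, 12, 11, 100] rect [541.2 297.8] [28.1 31.1] 10.4 z 0.104
top knob px [123, 141, 8, 8, 47] rect [505.3 433.1] [19.4 19.8] 70.8 z 0.068
top foot px [124, 142, 15, 12, 88] rect [505.5 433.7] [29.1 41.7] 15.4 z 0.029
top penlow px [179, 192, 5, 8, 27] rect [358.9 276.1] [ 9.7 21.6] 81.4 z 0.038
top penlow px [146, 196, 47, 13, 215] rect [339.3 311.4] [140.2  15.1] 77.9 z 0.041
```

View pics/t12c.png

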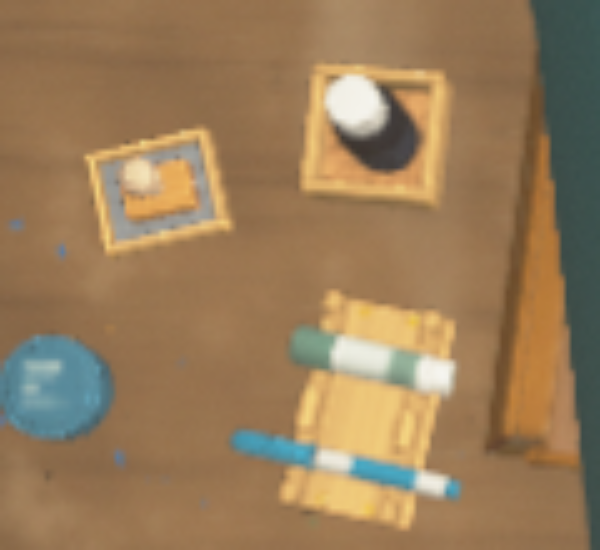

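The picture shows all four in place: stamp flat and aligned in the tray (160,190), bottle upright in the stand (375,120), glue stick in the wide groove (370,360) and pen in the narrow one (345,465). Handing in.

```bash
python3 -c "
from bench import ctrl
print(ctrl.close_job())"
```

```text
the job is handed in; nothing more can be done
None
```

The pen, glue stick, ink bottle and stamp are all in their holders, released and at rest, within tolerance by my last camera measurements; I handed the job in at about 56 s of the 128 s allowed, and it returned no verdict.

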